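Close up a carved frieze with its joint spacer and hold it pressed

ROBOT

A 6-joint arm with a two-finger parallel gripper is mounted at the origin on the work surface. World frame = base frame: x ahead of the robot, y to its left, z up, the work surface at z = 0. Lengths are in m, angles in rad, forces in N, time in s.
With the tool pointing down it reaches from about 0.35 to 0.975 m from the base axis. Payload 4.9 kg.
Tool frame: the origin (TCP) lies at the very end of the fingers, on their centre line; the grasp point (between the pads) lies 19 mm behind it; z points along the fingers, x is the direction in which the jaws open and shut, and the axes are right-handed (so a half turn about z gives the same grasp; the last joint's range is limited). The gripper opens to 85 mm and grips with 20 to 120 N. Pads are 22 mm wide; open, the fingers measure 114 mm over their backs; the gripper's body (76 mm by 85 mm) begins 54 mm behind the grasp point. The pads swing forward as they close: fully open they stand 13 mm farther back than shut.
Start: joints at [-1.346, 0.053, 1.613, -0, 1.476, -0.119], TCP at [0.211, -0.588, 0.231] pointing down, gripper open.
Joint ranges: [-3.01, 3.01], [-1.01, 2.22], [0.06, 2.58], [-1.02, 4.17], [0.09, 2.62], [-3.14, 3.14]. Speed limits (rad/s): [2.57, 2.57, 3.14, 3.14, 3.14, 3.14].

INTERFACE

Orientations are given as a rotation vector (axis times angle).
In Python, from station import ctrl, get_image, calibration, job gives the robot as it stands.
- The arm moves only by the tool jog_arm, never from a script. Its argument "deltas" is a list of rows, each a list of 3 entries, a list of its own where there are three numbers: the turn, a rotation vector about the tool's x, y, z in degrees, then the shift along the tool's x, y, z in m, then the finger opening in m, from 0 to 0.0854. In form: [[[ax, ay, az], [tx, ty, tz], gripper], ...]. A call has 1 to 12 rows; each row is the pose to reach, as a shift and turn from the pose commanded when the call began, along the tool's axes at that moment; what a row does not reach only later rows make up. A row lasts 1/12 s, in which the tool goes at most 41.7 mm and 7.16 degrees, less where a joint would pass 70% of its speed; a pose out of reach is approached as far as the arm can. A call with a gripper value outside its range is refused whole. The fingers move at their own pace and stop on an object; "squeeze" is the grip in N (left out, the last holds). Time passes only in rows, so rows that repeat a pose let the fingers close. It gives the time, the measured TCP pose, the force and the opening at its end, in the units of the state.
- ctrl.get_obs(): the state, without advancing time (a new reading comes with each control period).
- get_image(name): name is "scene" or "top" or "wrist"; returns the picture (480x640x3 uint8, red, green, blue); there is no depth.
- calibration(name): a dict with "mtx" (3x3 intrinsics, pixels), "origin" and "rotation" of the camera in the world; the wrist camera has in their place "tool_from_camera" (4x4, takes a point from camera to tool coordinates, whose origin is the TCP and whose axes are the tool frame's). Camera axes: x right, y up, looking along -z (the intrinsics and any distortion apply to the point x, -y, -z); pixel columns grow to the right and rows downward; lengths in m; the calibration is good to about 2 mm. A picture is of the moment at which its call begins: read the wrist's pose just before it. calibration takes no time and is no camera call.
- job.finish_job(): hands the job in, once; it reports no verdict.
The state is a dict: "t": time; "q": joint angles; "dq": joint speeds; "effort": joint torques, N m; "tool_pos": TCP position; "tool_rot": TCP orientation; "contact_force": force on the tool from outside, world axes, zero at the start; "wrist_torque": the same for the moment, N m; "opening": finger opening in m.
Only numpy, scipy, OpenCV 4.12 (cv2) and the standard library are available. Lean on these libraries where they do the work, as an engineer would, in place of code of your own. Each camera call takes 0.05 s, during which the arm holds its last target.

TASK

Close up the row of carved tiles on the assembly board: stand the spacer slip, down on the board, in the one joint of the row that is wide enough to take it, set the loose tile face up at the open end of the row, in line with the others, and press it along the row towards the end stop until every joint is tight and the spacer is nipped. Finish while still holding the last tile pressed flush against the row, gently but firmly: do not let go. Do not drop the tile, and leave the tools and other things on the table where they are.

Things in the scene. Friction and masses are not known exactly. Their poses are not given: they have to be found in the camera images.
- board: Plywood assembly board fixed to the table, 110 (x) by 380 (y) mm, top 16 mm above the table, yaw up to 0.15. Origin: centre of its underside. Far side: low aluminium fence, inner face x = +40 mm, 4 mm thick, 8 mm above the board's top. Aluminium end stop near the -y end: inner face y = -160 mm, 20 mm above the top. The +y end is open. Four tiles stand in a row along y from the stop.
- tile_first: Oak tile with a round rosette, 50 mm wide (y), first of the row, next to the end stop. 52 mm deep (x), 26 mm high, carving 3 mm more. Loose on the board, back edge about 4 mm off the fence (x = +10 mm in the board's frame), axes as the board's. Origin: centre of underside. 
- tile_narrow: Narrow oak tile with three reeds along x, 32 mm wide (y), second or third in the row. 52 mm deep (x), 26 mm high, carving 3 mm more. Loose on the board, back edge about 4 mm off the fence (x = +10 mm in the board's frame), axes as the board's. Origin: centre of underside. 
- tile_wide: Wide oak tile with a large rosette, 66 mm wide (y), third or second in the row. 52 mm deep (x), 26 mm high, carving 3 mm more. Loose on the board, back edge about 4 mm off the fence (x = +10 mm in the board's frame), axes as the board's. Origin: centre of underside. 
- tile_third: Oak tile with a rosette, 50 mm wide (y), fourth and last of the standing row, at its open end. The row's three joints are about 4, 5.5 and 22 mm wide, in an order that changes; only the 22 mm one takes the spacer. 52 mm deep (x), 26 mm high, carving 3 mm more. Loose on the board, back edge about 4 mm off the fence (x = +10 mm in the board's frame), axes as the board's. Origin: centre of underside. 
- tile_last: Loose oak tile like tile_first: 52 (x) by 50 (y) by 26 mm high, rosette of 18 mm radius 3 mm more; 40 to 80 g. Face up on the table in front of the board, yaw up to 0.45. Origin: centre of underside. With the row closed up tight, spacer in, its centre is 238 mm from the stop's face: y = +78, x = +10 mm in the board's frame.
- spacer: Plain oak slip standing on its long edge on the table in front of the board: 44 long (x) by 15 thick (y) by 48 mm high, 17 to 35 g, yaw up to 0.45. Origin: centre of its underside. In the joint it rises 22 mm above the tiles' flat tops.
- scroll: Bystander: round carved scroll of oak, 70 mm across, 22 mm high, lying between the loose tile and the spacer. Origin: centre of its underside.
- respirator: Bystander: black half-mask respirator with two grey filters, about 130 mm wide and 80 mm high, to the right. Origin: centre of its underside.
- goggles: Bystander: clear safety goggles with black frame, 155 mm wide, 65 mm high, to the right. Origin: middle of the lens, at its lower edge.
- swab_jar: Bystander: glass jar 66 mm across and 62 mm high with cotton swabs standing up to 140 mm, to the left. Origin: centre of its underside.
- solvent: Bystander: amber bottle 60 mm across, 135 mm high, to the far left. Origin: centre of its underside.
- brush: Bystander: brush 170 mm long lying to the left near the robot. Origin: about its middle.
- tweezers: Bystander: steel tweezers 130 mm long, 7 mm high, lying along x to the right, next to the goggles. Origin: their middle.
Not all that is in view belongs to the job. Leave any yellow look-alike of the tile_narrow alone.

How it is judged:
By the outcome, as a careful person would: the job done as asked, in the order asked, and still so for the second after the job is handed in, while the arm keeps its last pose, push and grip.
It also fails if it takes over 51 s, if anything falls off the work surface, if the arm or the gripper's body presses on something with over 40 N, if the wrist force passes 120 N, or if a joint passes its speed limit or range.

## Working session

There is one attempt and no reset: what is moved stays moved. The work goes in short steps, Python scripts to look and compute and a tool call to move; the robot and the scene stay as the last step left them, time stands still between calls to the robot, and variables do not carry over. Pictures are saved under pics/ and viewed, and the job is handed in when it is done.

Besides the shell and the picture viewer there is one more tool, called after "Call:" by a JSON object that holds its "fn" and its "kwargs", one argument or row to a line. jog_arm: Moves the arm, as the interface text tells. Its arguments: {"type":"object","properties":{"deltas":{"type":"array","items":{"type":"array"}},"squeeze":{"type":"number"}},"required":["deltas"]}

```bash
ls; mkdir -p pics; python3 - <<'E'
from station import ctrl,get_image,calibration,job
import cv2
print(ctrl.get_obs())
for n in ["scene","top"]:
    cv2.imwrite(f"pics/{n}0.png",get_image(n)[:,:,::-1]); print(n,calibration(n))
print(calibration("wrist"))
E
```

```text
pics
{'t': 0.0, 'q': array([-1.34599144e+00,  5.33498437e-02,  1.61431381e+00, -3.74388993e-06,
        1.47602787e+00, -1.18967163e-01]), 'dq': array([-9.21879787e-04,  1.83057973e-04,  1.13280881e-03, -1.07488541e-03,
       -3.64471459e-05,  1.95475093e-03]), 'effort': array([-1.13428880e-03, -3.93684483e+01, -3.70177174e+01, -2.29999287e-04,
        7.09614629e-03,  7.34543903e-06]), 'tool_pos': array([ 0.2105257 , -0.58779683,  0.23005555]), 'tool_rot': array([-2.56751769e+00,  1.80794135e+00,  2.45412728e-03]), 'contact_force': array([-0.180996  ,  1.05364975, -0.77235112]), 'wrist_torque': array([-0.04770751, -0.07500448,  0.03271416]), 'opening': 0.08555906727235109}
scene {'mtx': array([[593.33495478,   0.        , 330.68139774],
       [  0.        , 593.33495478, 243.01605148],
       [  0.        ,   0.        ,   1.        ]]), 'origin': array([1.03115816, 0.39105738, 1.06547381]), 'rotation': array([0.30803711, 0.60999634, 2.15961544])}
top {'mtx': array([[476.8234792 ,   0.        , 320.40642126],
       [  0.        , 476.8234792 , 242.45306727],
       [  0.        ,   0.        ,   1.        ]]), 'origin': array([0.3773242 , 0.03747459, 0.99340135]), 'rotation': array([ 0.09381708, -0.12088088, -1.57370895])}
{'mtx': array([[375.49683437,   0.        , 316.90714112],
       [  0.        , 375.49683437, 239.69992022],
       [  0.        ,   0.        ,   1.        ]]), 'tool_from_camera': array([[ 9.99999093e-01, -9.00307887e-04, -1.00170775e-03,
        -1.15225033e-04],
       [-1.13238212e-03, -9.64679966e-01, -2.63422247e-01,
        -6.64787231e-02],
       [-7.29166276e-04,  2.63423143e-01, -9.64680111e-01,
        -1.43250998e-01],
       [ 0.00000000e+00,  0.00000000e+00,  0.00000000e+00,
         1.00000000e+00]])}
```

View pics/scene0.png

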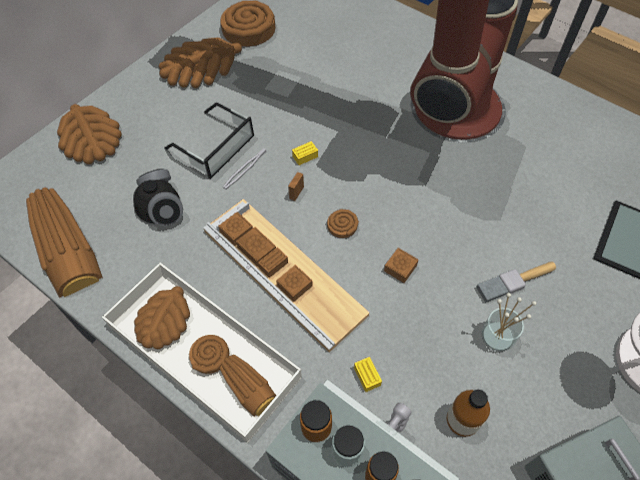

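View pics/top0.png

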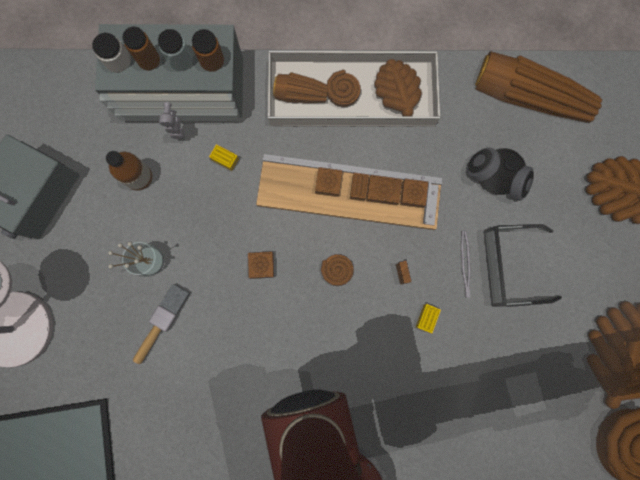

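The top view shows the board at about (350,192) with its stop at (433,200). Running from the stop, the row is first (414,192), wide (385,190), narrow (358,187), then the wide joint at about 345, then third (328,181). The loose tile is at (261,265), the scroll at (337,268) and the spacer at (403,272). The yellow look-alikes are at (223,157) and (429,318), and I'll leave those alone. Next I'll enlarge.

```bash
cat > h.py <<'E'
import numpy as np,cv2
from scipy.spatial.transform import Rotation as R
from station import ctrl,get_image,calibration,job
def cam(n,obs=None):
    c=calibration(n)
    if n=="wrist":
        T=c["tool_from_camera"]; Rt=R.from_rotvec(obs["tool_rot"]).as_matrix()
        return c["mtx"],Rt@T[:3,3]+obs["tool_pos"],Rt@T[:3,:3]
    return c["mtx"],np.array(c["origin"]),R.from_rotvec(c["rotation"]).as_matrix()
def pix2w(n,uv,z,obs=None):
    K,o,Rm=cam(n,obs)
    d=np.linalg.inv(K)@np.array([uv[0],uv[1],1.]); d=Rm@np.array([d[0],-d[1],-d[2]])
    return o+d*(z-o[2])/d[2]
def w2pix(n,p,obs=None):
    K,o,Rm=cam(n,obs)
    c=Rm.T@(np.asarray(p,float)-o); v=K@np.array([c[0],-c[1],-c[2]]); return v[:2]/v[2]
def crop(src,dst,x0,y0,x1,y1,s):
    im=cv2.imread(src)[y0:y1,x0:x1]; cv2.imwrite(dst,cv2.resize(im,None,fx=s,fy=s,interpolation=cv2.INTER_CUBIC))
E
python3 - <<'E'
from h import *
crop("pics/top0.png","pics/topA.png",250,148,450,248,4)
crop("pics/top0.png","pics/topB.png",240,240,440,340,4)
crop("pics/scene0.png","pics/sceneA.png",280,130,430,290,4) if 0 else crop("pics/scene0.png","pics/sceneA.png",270,160,430,280,5)
E
```

```text
(no output)
```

View pics/topA.png

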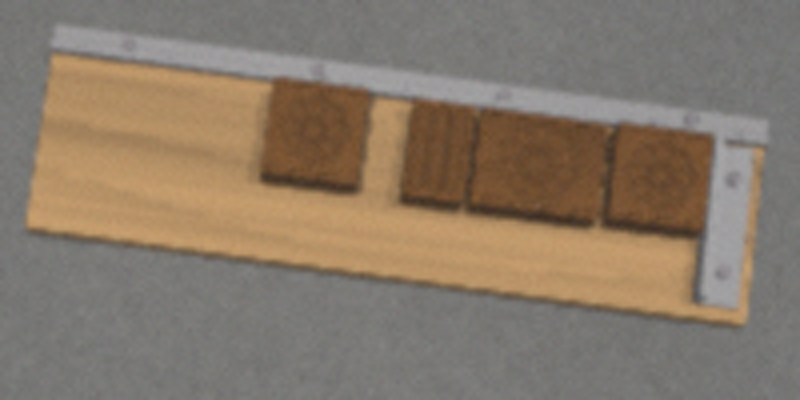

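View pics/topB.png

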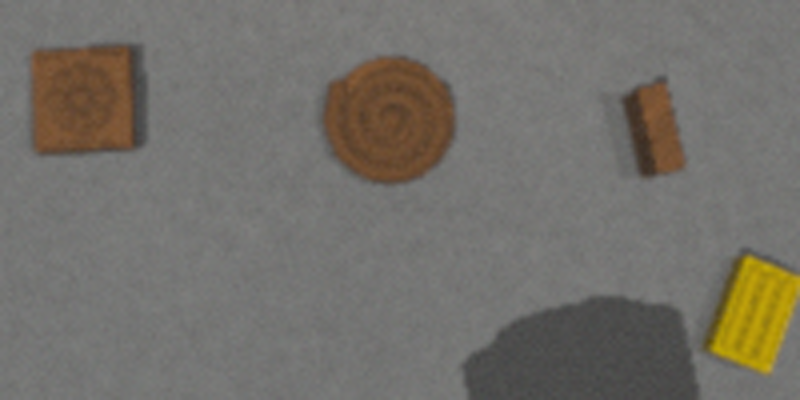

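View pics/sceneA.png

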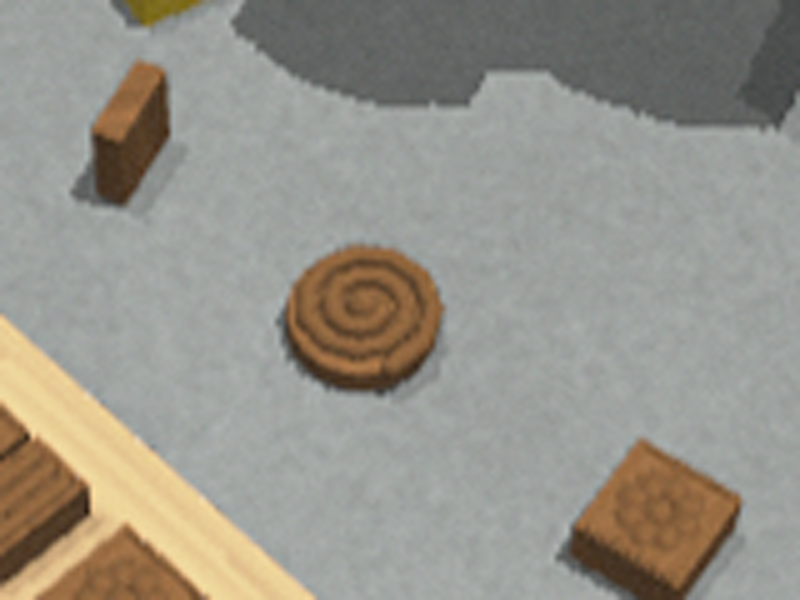

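```bash
python3 - <<'E'
from h import *
A=lambda u,v:(250+u/4,148+v/4); B=lambda u,v:(240+u/4,240+v/4); S=lambda u,v:(270+u/5,160+v/5)
def p(n,uv,z): return pix2w(n,uv,z)[:2]
a=p("top",A(27,230),.016);b=p("top",A(745,324),.016); d=a-b
print("front edge",a,b,np.linalg.norm(d),"yaw",np.arctan2(-d[0],d[1]))
yaw=np.arctan2(-d[0],d[1]); ex=np.array([np.cos(yaw),np.sin(yaw)]); ey=np.array([-np.sin(yaw),np.cos(yaw)])
c=(a+b)/2+ex*.055; print("board c",c)
def bf(q): q=q-c; return np.array([q@ex,q@ey])
for nm,uv,z in [("stop tl",(714,140),.036),("stop bl",(698,300),.036),
 ("first r-top",(712,135),.042),("first br",(702,230),.042),("first tl",(613,124),.042),("first bl",(604,223),.042),
 ("wide tr",(607,127),.042),("wide br",(594,218),.042),("wide tl",(480,110),.042),("wide bl",(469,209),.042),
 ("nar tr",(475,107),.042),("nar br",(461,203),.042),("nar tl",(414,100),.042),("nar bl",(401,198),.042),
 ("third tr",(368,92),.042),("third br",(357,186),.042),("third tl",(274,80),.042),("third bl",(263,179),.042)]:
    print(nm,bf(p("top",A(*uv),z)).round(4))
L=[p("top",B(*q),.026) for q in [(33,50),(133,46),(134,149),(37,152)]]
print("last",np.mean(L,0)); e=L[0]-L[1]; print(np.linalg.norm(e),np.arctan2(-e[0],e[1])); e=L[0]-L[3];print(np.linalg.norm(e),np.arctan2(e[1],e[0]))
L=[p("scene",S(*q),.026) for q in [(642,439),(740,497),(668,592),(572,533)]]
print("last scene",np.mean(L,0),[np.linalg.norm(L[i]-L[i-1]) for i in range(4)],[np.arctan2(*(L[i]-L[i-1])[::-1]) for i in range(4)])
L=[p("top",B(*q),.048) for q in [(638,92),(664,82),(685,168),(654,175)]]
print("spacer",np.mean(L,0),[np.linalg.norm(L[i]-L[i-1]) for i in range(4)],[np.arctan2(*(L[i]-L[i-1])[::-1]) for i in range(4)])
L=[p("scene",S(*q),.048) for q in [(140,61),(167,72),(125,139),(93,128)]]
print("spacer scene",np.mean(L,0),[np.linalg.norm(L[i]-L[i-1]) for i in range(4)],[np.arctan2(*(L[i]-L[i-1])[::-1]) for i in range(4)])
# spacer feet
print(p("scene",S(96,194),0),p("scene",S(122,204),0),p("scene",S(170,131),0))
for q in [(388,120)]: print("scroll",p("top",B(*q),.022))
E
```

```text
front edge [0.59007039 0.15249588] [ 0.53888157 -0.22172322] 0.37770389524774156 yaw -0.13594468519085248
board c [ 0.61896854 -0.04206762]
stop tl [ 0.035  -0.1588]
stop bl [-0.0498 -0.1589]
first r-top [ 0.0357 -0.1563]
first br [-0.0146 -0.1561]
first tl [ 0.0347 -0.105 ]
first bl [-0.0176 -0.1059]
wide tr [ 0.0327 -0.1021]
wide br [-0.0157 -0.1005]
wide tl [ 0.0329 -0.0362]
wide bl [-0.0195 -0.0366]
nar tr [ 0.0341 -0.0335]
nar br [-0.017  -0.0322]
nar tl [ 0.0336 -0.0019]
nar bl [-0.0185 -0.0014]
third tr [0.0347 0.0221]
third br [-0.0152  0.0216]
third tl [0.0345 0.0709]
third bl [-0.018   0.0697]
last [0.46505994 0.14117171]
0.05086769357273521 0.03553568823513749
0.05199124853300485 0.052593694192621776
last scene [0.46889625 0.14552545] [np.float64(0.05399504615816869), np.float64(0.04691183330689239), np.float64(0.054222554505002504), np.float64(0.045603799724499176)] [np.float64(-3.09380436123059), np.float64(1.6034885501109843), np.float64(0.023590004288331037), np.float64(-1.543178583254367)]
spacer [ 0.44655375 -0.14738786] [np.float64(0.04188985711190414), np.float64(0.014065065601807286), np.float64(0.04386931724149074), np.float64(0.015901901498594943)] [np.float64(0.1616631461421163), np.float64(-1.2117529968128116), np.float64(-2.932308013865325), np.float64(1.7845805031917803)]
spacer scene [ 0.44807521 -0.14361026] [np.float64(0.04120584340242624), np.float64(0.013319343687175925), np.float64(0.04014922838955764), np.float64(0.015063334958242853)] [np.float64(-2.9674901368219153), np.float64(1.758643197750666), np.float64(0.21623699870009194), np.float64(-1.3119292487676926)]
[ 0.47076138 -0.14796538] [ 0.46792066 -0.13542841] [ 0.42361078 -0.14398323]
scroll [ 0.45388845 -0.01323231]
```

```bash
cat >> h.py <<'E'
def mv(pos,ang):
    """delta from the present pose to TCP pos, tool down, tool x at world angle ang"""
    o=ctrl.get_obs(); R0=R.from_rotvec(o["tool_rot"])
    x=np.array([np.cos(ang),np.sin(ang),0]); z=np.array([0,0,-1.]); R1=R.from_matrix(np.c_[x,np.cross(z,x),z])
    print("turn",np.degrees((R0.inv()*R1).as_rotvec()).round(2),"shift",R0.inv().apply(np.array(pos)-o["tool_pos"]).round(4))
E
python3 - <<'E'
from h import *
mv((.447,-.1455,.17),-1.38)
E
```

```text
turn [-0.    0.11  8.76] shift [-0.3367 -0.3717  0.0609]
```

Call:
{"fn": "jog_arm", "kwargs": {
  "deltas": [
    [[0,0,4],[-0.3367,-0.3717,0.02],0.085],
    [[0,0,8.8],[-0.3367,-0.3717,0.02],0.085],
    [[0,0,8.8],[-0.3367,-0.3717,0.02],0.085],
    [[0,0,8.8],[-0.3367,-0.3717,0.02],0.085],
    [[0,0,8.8],[-0.3367,-0.3717,0.02],0.085],
    [[0,0,8.8],[-0.3367,-0.3717,0.04],0.085],
    [[0,0,8.8],[-0.3367,-0.3717,0.06],0.085],
    [[0,0,8.8],[-0.3367,-0.3717,0.06],0.085],
    [[0,0,8.8],[-0.3367,-0.3717,0.06],0.085],
    [[0,0,8.8],[-0.3367,-0.3717,0.06],0.085],
    [[0,0,8.8],[-0.3367,-0.3717,0.06],0.085],
    [[0,0,8.8],[-0.3367,-0.3717,0.06],0.085]
  ]
}}

```text
t: 1.1
tool_pos: [0.4444, -0.1495, 0.1718]
tool_rot: [2.422, -2.001, 0.0]
contact_force: [1.2, -0.2, -0.1]
opening: 0.085
```

Call:
{"fn": "jog_arm", "kwargs": {
  "deltas": [
    [[0,0,0],[0,0,0],0.085],
    [[0,0,0],[0,0,0],0.085]
  ]
}}

```text
t: 1.27
tool_pos: [0.4442, -0.1493, 0.1714]
tool_rot: [2.427, -1.994, -0.003]
contact_force: [0.1, -0.4, 0.5]
opening: 0.085
```

```bash
python3 - <<'E'
from h import *
o=ctrl.get_obs(); print(o["tool_pos"],o["t"]); np.save("o1.npy",np.r_[o["tool_pos"],o["tool_rot"]])
cv2.imwrite("pics/w1.png",get_image("wrist")[:,:,::-1])
E
```

```text
[ 0.44419535 -0.14933986  0.17135161] 1.2667
```

View pics/w1.png

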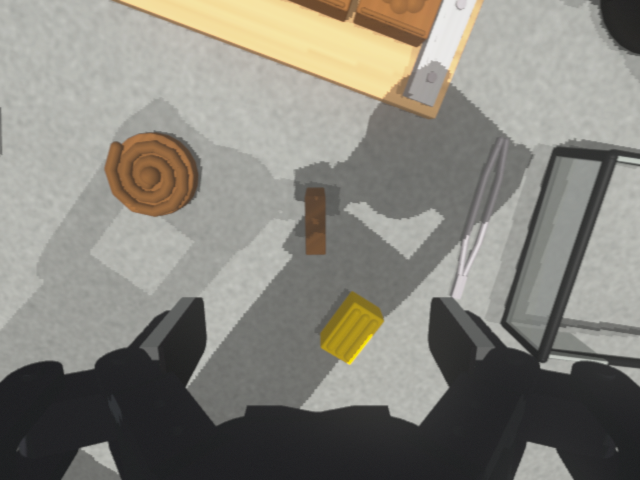

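```bash
python3 - <<'E'
from h import *
crop("pics/w1.png","pics/w1a.png",285,170,345,270,6)
E
```

```text
(no output)
```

View pics/w1a.png

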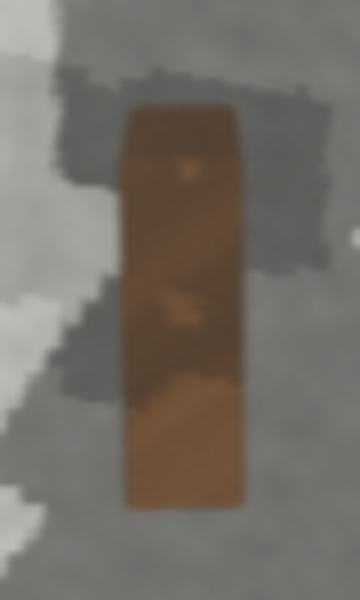

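```bash
python3 - <<'E'
from h import *
a=np.load("o1.npy"); o=dict(tool_pos=a[:3],tool_rot=a[3:])
L=[pix2w("wrist",(285+u/6,170+v/6),.048,o)[:2] for u,v in [(120,156),(243,156),(244,507),(125,507)]]
print(np.mean(L,0),[np.linalg.norm(L[i]-L[i-1]).round(4) for i in range(4)],[np.arctan2(*(L[i]-L[i-1])[::-1]).round(3) for i in range(4)])
c=np.mean(L,0)
mv((c[0],c[1],.033),np.pi/2+.175-np.pi)
E
```

```text
[ 0.44785149 -0.14759868] [np.float64(0.0437), np.float64(0.0146), np.float64(0.0437), np.float64(0.0148)] [np.float64(0.202), np.float64(-1.375), np.float64(-2.937), np.float64(1.767)]
turn [0.06 0.02 1.  ] shift [-0.0024 -0.0045  0.1389]
```

Call:
{"fn": "jog_arm", "kwargs": {
  "deltas": [
    [[0,0,-0.5],[-0.0025,-0.004,0.03],0.045],
    [[0,0,-0.5],[-0.0025,-0.004,0.065],0.045],
    [[0,0,-0.5],[-0.0025,-0.004,0.1],0.045],
    [[0,0,-0.5],[-0.0025,-0.004,0.125],0.045],
    [[0,0,-0.5],[-0.0025,-0.004,0.136],0.045],
    [[0,0,-0.5],[-0.0025,-0.004,0.139],0.045],
    [[0,0,-0.5],[-0.0025,-0.004,0.139],0.04]
  ]
}}

```text
t: 1.9
tool_pos: [0.4474, -0.1494, 0.0336]
tool_rot: [2.429, -1.992, -0.001]
contact_force: [0.4, -1.0, 0.8]
opening: 0.0402
```

```bash
python3 - <<'E'
from h import *
o=ctrl.get_obs(); print(o["tool_pos"],o["t"],o["opening"])
mv((.4475,-.1472,.033),-1.37)
cv2.imwrite("pics/w2.png",get_image("wrist")[:,:,::-1])
E
```

```text
[ 0.44743592 -0.14936742  0.03357335] 1.9 0.040237433295894444
turn [ 0.02  0.01 -0.21] shift [-0.0021 -0.0005  0.0006]
```

View pics/w2.png

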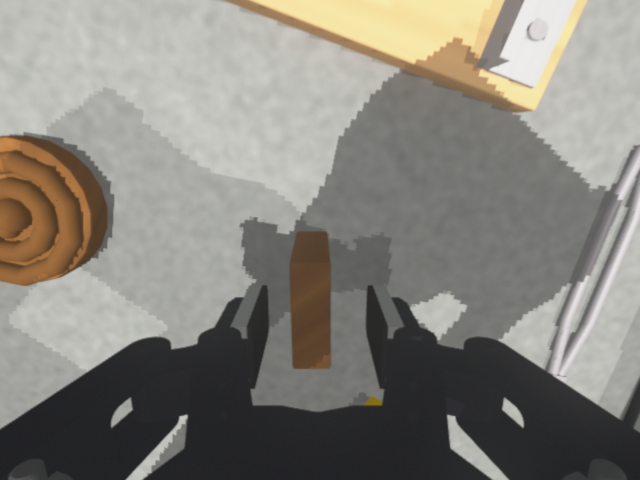

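Call:
{"fn": "jog_arm", "kwargs": {
  "deltas": [
    [[0,0,0],[-0.0022,0,0.001],0.035],
    [[0,0,0],[-0.0022,0,0.001],0.03],
    [[0,0,0],[-0.0022,0,0.001],0.01],
    [[0,0,0],[-0.0022,0,0.001],0.008],
    [[0,0,0],[-0.0022,0,0.001],0.005],
    [[0,0,0],[-0.0022,0,0.001],0.005],
    [[0,0,0],[-0.0022,0,0.001],0.005]
  ],
  "squeeze": 30
}}

```text
t: 2.53
tool_pos: [0.4483, -0.1467, 0.034]
tool_rot: [-2.431, 1.989, -0.004]
contact_force: [-0.3, 0.2, 5.6]
opening: 0.0144
```

Spacer is gripped (opening 14.4 mm). Next I'll lift it and carry it over the joint.

```bash
python3 - <<'E'
from h import *
mv((.6288,-.0337,.16),-1.707)
E
```

```text
turn [-0.12 -0.07 19.21] shift [-0.0749 -0.1995 -0.1258]
```

Call:
{"fn": "jog_arm", "kwargs": {
  "deltas": [
    [[0,0,0],[0,0,-0.025],0.005],
    [[0,0,0],[0,0,-0.06],0.005],
    [[0,0,2],[0,0,-0.095],0.005],
    [[0,0,5],[-0.01,-0.02,-0.126],0.005],
    [[0,0,9],[-0.02,-0.055,-0.126],0.005],
    [[0,0,13],[-0.034,-0.09,-0.126],0.005],
    [[0,0,17],[-0.047,-0.125,-0.126],0.005],
    [[0,0,19.2],[-0.06,-0.16,-0.126],0.005],
    [[0,0,19.2],[-0.069,-0.185,-0.126],0.005],
    [[0,0,19.2],[-0.075,-0.1995,-0.126],0.005],
    [[0,0,19.2],[-0.075,-0.1995,-0.126],0.005],
    [[0,0,19.2],[-0.075,-0.1995,-0.126],0.005]
  ]
}}

```text
t: 3.53
tool_pos: [0.6278, -0.0328, 0.1578]
tool_rot: [2.066, -2.365, -0.001]
contact_force: [-0.4, -0.2, -0.8]
opening: 0.0146
```

```bash
python3 - <<'E'
from h import *
o=ctrl.get_obs(); print(o["tool_pos"],o["t"],o["opening"]);np.save("o2.npy",np.r_[o["tool_pos"],o["tool_rot"]])
cv2.imwrite("pics/w3.png",get_image("wrist")[:,:,::-1])
cv2.imwrite("pics/s3.png",get_image("scene")[:,:,::-1])
crop("pics/s3.png","pics/s3a.png",190,150,390,300,4)
E
```

```text
[ 0.6278201  -0.0327881   0.15777364] 3.5333 0.01460925635935059
```

View pics/w3.png

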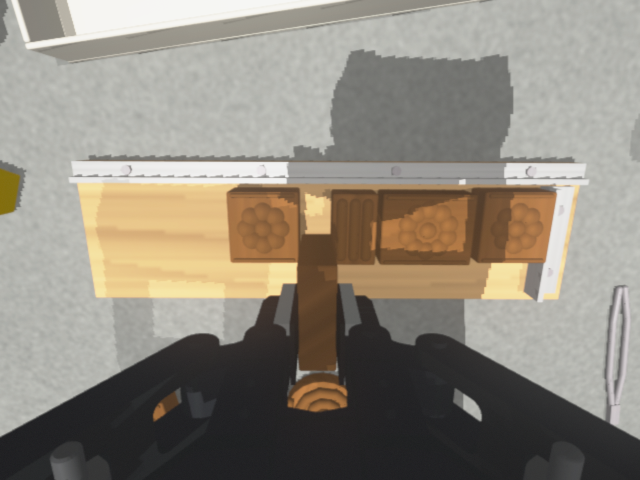

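View pics/s3a.png

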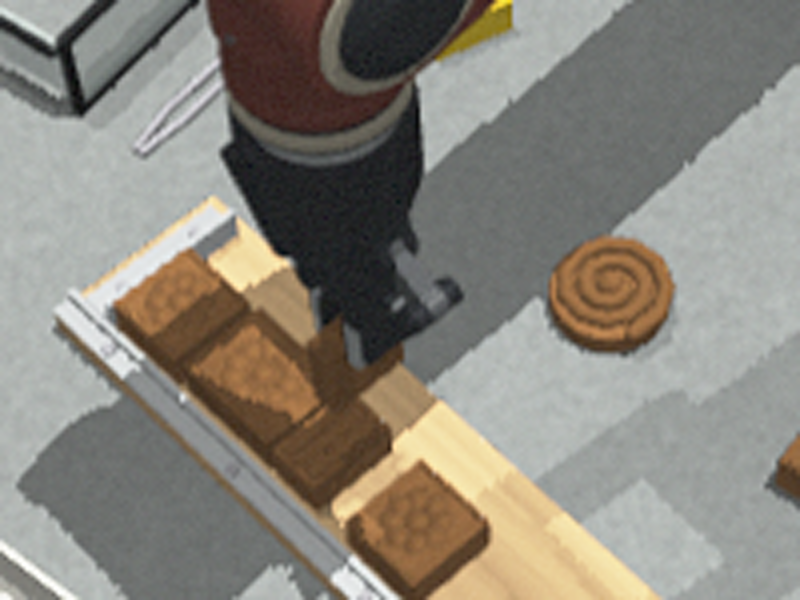

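```bash
python3 - <<'E'
from h import *
crop("pics/w3.png","pics/w3a.png",220,165,400,300,4)
E
```

```text
(no output)
```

View pics/w3a.png

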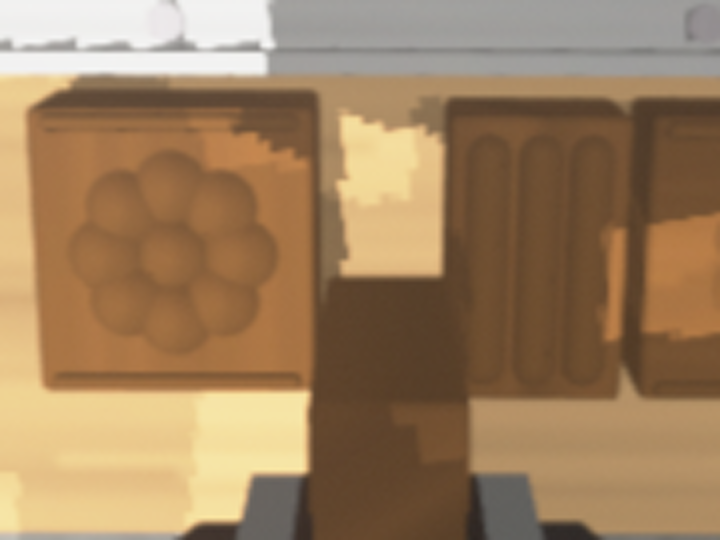

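```bash
python3 - <<'E'
from h import *
a=np.load("o2.npy"); o=dict(tool_pos=a[:3],tool_rot=a[3:]); Ri=R.from_rotvec(a[3:]).inv()
def t(u,v,z):
    w=pix2w("wrist",(u,v),z,o); return w[:2].round(4),Ri.apply(w-a[:3]).round(4)
C=lambda u,v:(220+u/4,165+v/4)
for n,uv,z in [("third br",(318,108),.042),("third fr",(313,385),.042),("third bl",(30,108),.042),("third fl",(45,388),.042),("nar bl",(447,117),.042),("nar fl",(467,397),.042),("nar fr",(618,397),.042),("sp far L",(330,280),.124),("sp far R",(447,280),.124),("sp top L",(312,402),.172),("sp top R",(470,402),.172)]:
    print(n,*t(*C(*uv),z))
for n,uv,z in [("fence L",(72,180),.024),("fence R",(587,181),.024),("front L",(97,297),.016),("front R",(558,299),.016)]:
    print(n,*t(*uv,z))
E
```

```text
third br [ 0.6589 -0.0251] [-0.0119 -0.03    0.1157]
third fr [ 0.6092 -0.0168] [-0.0133  0.0204  0.1158]
third bl [0.6656 0.0242] [-0.0616 -0.0299  0.1157]
third fl [0.6151 0.0315] [-0.062   0.0211  0.1158]
nar bl [ 0.6544 -0.047 ] [ 0.0104 -0.0284  0.1157]
nar fl [ 0.6032 -0.0443] [0.0147 0.0227 0.1158]
nar fr [ 0.5995 -0.0715] [0.0422 0.0227 0.1158]
sp far L [ 0.649  -0.0288] [-0.0069 -0.0205  0.0337]
sp far R [ 0.6471 -0.0429] [ 0.0074 -0.0206  0.0337]
sp top L [ 0.6501 -0.029 ] [-0.0067 -0.0216 -0.0143]
sp top R [ 0.6482 -0.0432] [ 0.0076 -0.0216 -0.0143]
fence L [0.6874 0.14  ] [-0.1792 -0.0361  0.1337]
fence R [ 0.6364 -0.2341] [ 0.1983 -0.0357  0.1338]
front L [0.5921 0.1539] [-0.1803  0.0603  0.1418]
front R [ 0.5398 -0.2214] [0.1986 0.0617 0.1419]
```

Call:
{"fn": "jog_arm", "kwargs": {
  "deltas": [
    [[0,0,0],[-0.001,-0.0055,0.02],0.005],
    [[0,0,0],[-0.001,-0.0055,0.04],0.005],
    [[0,0,0],[-0.001,-0.0055,0.058],0.005],
    [[0,0,0],[-0.001,-0.0055,0.068],0.005],
    [[0,0,0],[-0.001,-0.0055,0.072],0.005],
    [[0,0,0],[-0.001,-0.0055,0.072],0.005]
  ]
}}

```text
t: 4.13
tool_pos: [0.6323, -0.0334, 0.0855]
tool_rot: [2.063, -2.367, -0.003]
contact_force: [0.3, -0.0, -0.1]
opening: 0.0141
```

```bash
python3 - <<'E'
from h import *
o=ctrl.get_obs(); print(o["tool_pos"],o["t"],o["opening"]);np.save("o3.npy",np.r_[o["tool_pos"],o["tool_rot"]])
cv2.imwrite("pics/w4.png",get_image("wrist")[:,:,::-1])
E
```

```text
[ 0.63234981 -0.03341807  0.0854663 ] 4.1333 0.014139435026162626
```

View pics/w4.png

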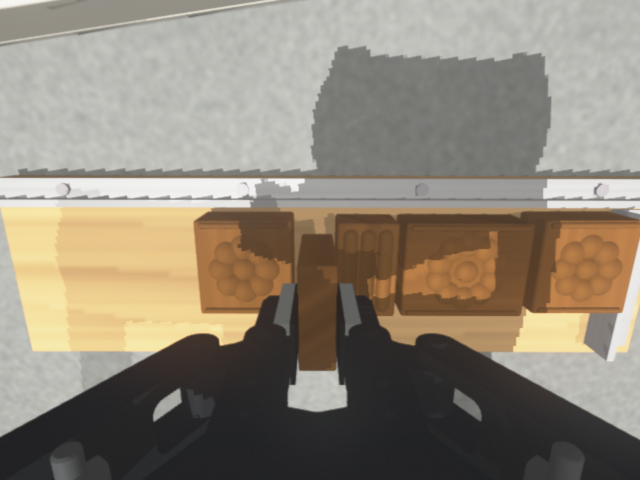

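```bash
python3 - <<'E'
from h import *
crop("pics/w4.png","pics/w4a.png",270,200,370,275,8)
E
```

```text
(no output)
```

View pics/w4a.png

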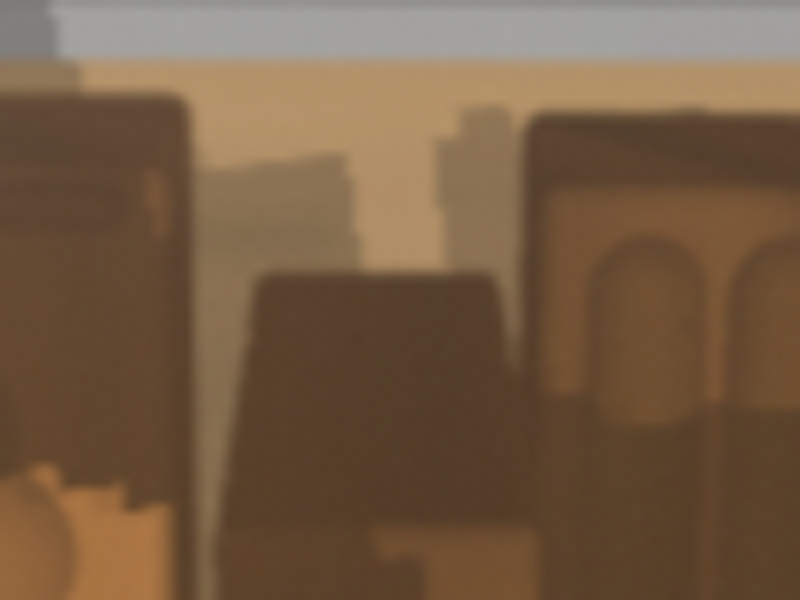

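```bash
python3 - <<'E'
from h import *
a=np.load("o3.npy"); o=dict(tool_pos=a[:3],tool_rot=a[3:]); Ri=R.from_rotvec(a[3:]).inv()
for n,uv,z in [("third bl edge",(170,165),.042),("third R",(190,200),.042),("nar back",(600,185),.042),("nar L",(527,200),.042),("sp",(255,272),.0515),("sp",(497,272),.0515)]:
    w=pix2w("wrist",(270+uv[0]/8,200+uv[1]/8),z,o); print(n,Ri.apply(w-a[:3]).round(4))
E
```

```text
third bl edge [-0.0129 -0.0256  0.0434]
third R [-0.0116 -0.0233  0.0434]
nar back [ 0.0145 -0.0243  0.0434]
nar L [ 0.0098 -0.0233  0.0434]
sp [-0.0072 -0.021   0.0339]
sp [ 0.0076 -0.021   0.0339]
```

Call:
{"fn": "jog_arm", "kwargs": {
  "deltas": [
    [[0,0,0],[-0.0011,0,0],0.005],
    [[0,0,0],[-0.0011,0,0.01],0.005],
    [[0,0,0],[-0.0011,0,0.022],0.005],
    [[0,0,0],[-0.0011,0,0.031],0.005],
    [[0,0,0],[-0.0011,0,0.0335],0.005],
    [[0,0,0],[-0.0011,0,0.0345],0.005],
    [[0,0,0],[-0.0011,0,0.0345],0.005]
  ]
}}

```text
t: 4.77
tool_pos: [0.6334, -0.0319, 0.0513]
tool_rot: [2.065, -2.367, -0.001]
contact_force: [-0.0, -0.3, -0.2]
opening: 0.014
```

Call:
{"fn": "jog_arm", "kwargs": {
  "deltas": [
    [[0,0,0],[0,0,0.0006],0.005],
    [[0,0,0],[0,0,0.0012],0.005],
    [[0,0,0],[0,0,0.0015],0.005]
  ]
}}

```text
t: 5.02
tool_pos: [0.634, -0.032, 0.0508]
tool_rot: [-2.065, 2.367, -0.001]
contact_force: [-0.1, -0.2, -0.7]
opening: 0.0144
```

Call:
{"fn": "jog_arm", "kwargs": {
  "deltas": [
    [[0,0,0],[0,0,0.0005],0.005],
    [[0,0,0],[0,0,0.001],0.005],
    [[0,0,0],[0,0,0.001],0.005]
  ]
}}

```text
t: 5.27
tool_pos: [0.6339, -0.032, 0.05]
tool_rot: [-2.065, 2.367, -0.0]
contact_force: [-1.1, 0.5, 2.6]
opening: 0.014
```

```bash
python3 - <<'E'
from h import *
o=ctrl.get_obs(); print(o["tool_pos"],o["t"],o["opening"],o["contact_force"])
cv2.imwrite("pics/w5.png",get_image("wrist")[:,:,::-1]);crop("pics/w5.png","pics/w5a.png",220,180,420,330,4)
E
```

```text
[ 0.63388646 -0.03197589  0.04999674] 5.2667 0.014027778794724438 [-1.14960893  0.51877729  2.58867333]
```

View pics/w5a.png

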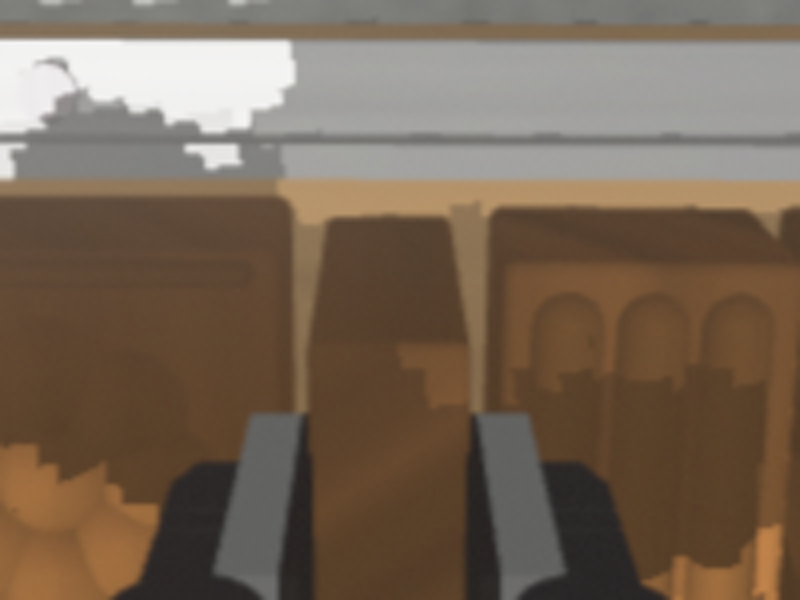

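Call:
{"fn": "jog_arm", "kwargs": {
  "deltas": [
    [[0,0,0],[0,0,0],0.018],
    [[0,0,0],[0,0,0],0.025],
    [[0,0,0],[0,0,0],0.032],
    [[0,0,0],[0,0,-0.005],0.035],
    [[0,0,0],[0,0,-0.02],0.035],
    [[0,0,0],[0,0,-0.05],0.035],
    [[0,0,0],[0,0,-0.085],0.05],
    [[0,0,0],[0,0,-0.11],0.085],
    [[0,0,0],[0,0,-0.11],0.085]
  ]
}}

```text
t: 6.07
tool_pos: [0.6381, -0.0326, 0.1693]
tool_rot: [-2.059, 2.36, -0.017]
contact_force: [1.1, 0.0, 0.7]
opening: 0.07
```

```bash
python3 - <<'E'
from h import *
o=ctrl.get_obs(); print(o["tool_pos"],o["t"],o["opening"],o["contact_force"]);np.save("o4.npy",np.r_[o["tool_pos"],o["tool_rot"]])
cv2.imwrite("pics/w6.png",get_image("wrist")[:,:,::-1])
mv((.467,.143,.17),.043)
E
```

```text
[ 0.6381035  -0.03257851  0.16928671] 6.0667 0.07001727431533901 [1.05683717 0.02326663 0.72653302]
turn [  -0.41   -0.52 -100.26] shift [-0.1508  0.1919 -0.0059]
```

View pics/w6.png

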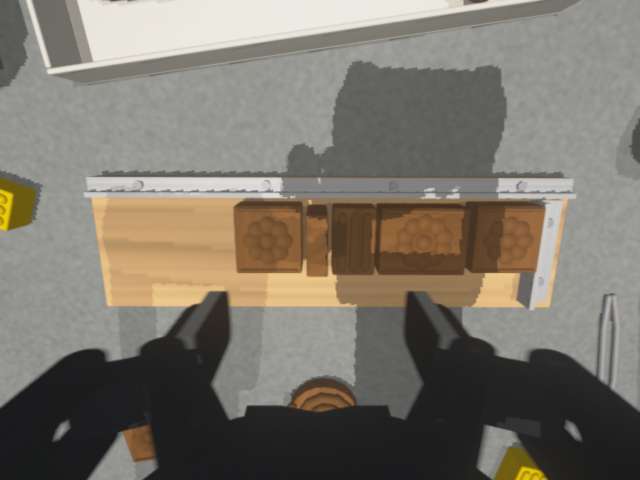

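The spacer (317,240) stands in the wide joint between narrow and third. Now to the loose tile.

Call:
{"fn": "jog_arm", "kwargs": {
  "deltas": [
    [[0,0,-7],[-0.015,0.02,0],0.085],
    [[0,0,-14],[-0.03,0.04,0],0.085],
    [[0,0,-21],[-0.045,0.06,0],0.085],
    [[0,0,-28],[-0.06,0.08,0],0.085],
    [[0,0,-35],[-0.075,0.1,0],0.085],
    [[0,0,-42],[-0.09,0.12,0],0.085],
    [[0,0,-49],[-0.105,0.14,0],0.085],
    [[0,0,-56],[-0.12,0.16,0],0.085],
    [[0,0,-63],[-0.135,0.18,0],0.085],
    [[0,0,-70],[-0.1508,0.1919,0],0.085],
    [[0,0,-77],[-0.1508,0.1919,0],0.085],
    [[0,0,-84],[-0.1508,0.1919,0],0.085]
  ]
}}

```text
t: 7.12
tool_pos: [0.4628, 0.1444, 0.159]
tool_rot: [3.12, -0.365, -0.002]
contact_force: [0.6, 0.8, 0.6]
opening: 0.085
```

Call:
{"fn": "jog_arm", "kwargs": {
  "deltas": [
    [[0,0,-7],[0,0,0],0.085],
    [[0,0,-14],[0,0,0],0.085],
    [[0,0,-16.2],[0,0,0],0.085],
    [[0,0,-16.2],[0,0,0],0.085],
    [[0,0,-16.2],[0,0,0],0.085]
  ]
}}

```text
t: 7.53
tool_pos: [0.4636, 0.1435, 0.1591]
tool_rot: [3.141, 0.064, -0.001]
contact_force: [0.0, 0.4, -0.0]
opening: 0.0851
```

```bash
python3 - <<'E'
from h import *
o=ctrl.get_obs(); print(o["tool_pos"],o["t"],o["opening"],o["contact_force"]);np.save("o5.npy",np.r_[o["tool_pos"],o["tool_rot"]])
cv2.imwrite("pics/w7.png",get_image("wrist")[:,:,::-1])
mv((.467,.143,.17),.043)
E
```

```text
[0.46361902 0.14345946 0.15908587] 7.5333 0.08508147303925229 [ 0.01020843  0.40095868 -0.04587462]
turn [ 0.    0.04 -0.13] shift [ 0.0033  0.0006 -0.0108]
```

View pics/w7.png

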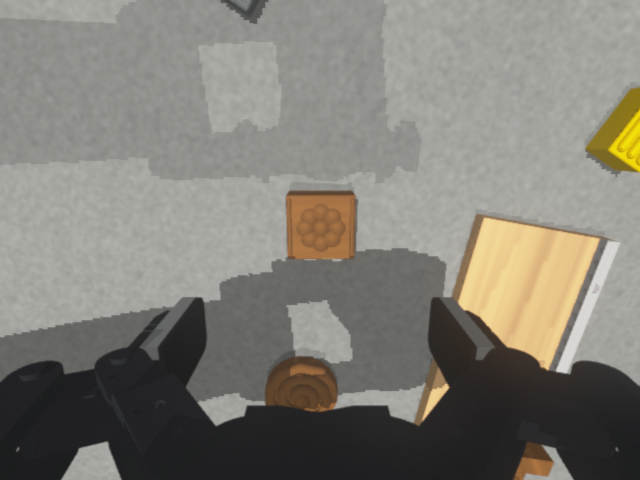

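```bash
python3 - <<'E'
from h import *
crop("pics/w7.png","pics/w7a.png",270,175,370,275,6)
E
```

```text
(no output)
```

View pics/w7a.png

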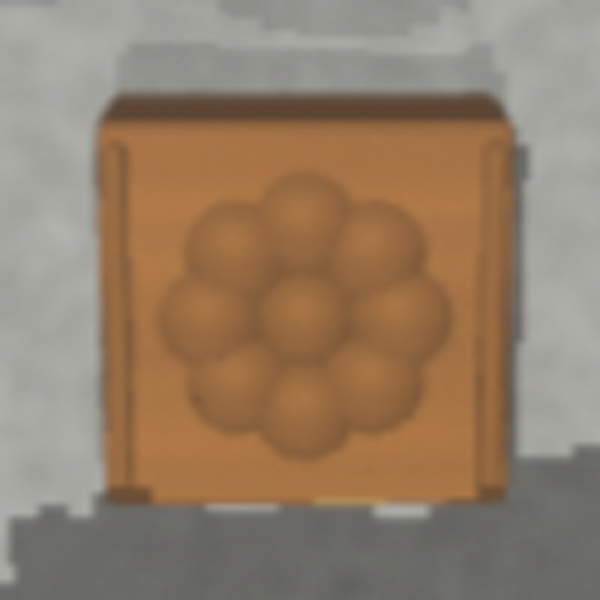

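```bash
python3 - <<'E'
from h import *
a=np.load("o5.npy"); o=dict(tool_pos=a[:3],tool_rot=a[3:]);Ri=R.from_rotvec(a[3:]).inv()
L=[pix2w("wrist",(270+u/6,175+v/6),.026,o) for u,v in [(98,122),(512,122),(506,500),(107,500)]]
T=[Ri.apply(w-a[:3]) for w in L]; print(np.round(T,4)); print(np.mean(T,0),np.mean(L,0))
E
```

```text
[[-0.0226 -0.025   0.1331]
 [ 0.0284 -0.025   0.1331]
 [ 0.029   0.0239  0.1331]
 [-0.0225  0.024   0.1331]]
[ 0.00306375 -0.00051784  0.1330832 ] [0.46654361 0.14408489 0.026     ]
```

Call:
{"fn": "jog_arm", "kwargs": {
  "deltas": [
    [[0,0,0],[0.003,-0.0005,0.03],0.085],
    [[0,0,0],[0.003,-0.0005,0.068],0.085],
    [[0,0,0],[0.003,-0.0005,0.105],0.085],
    [[0,0,0],[0.003,-0.0005,0.135],0.085],
    [[0,0,0],[0.003,-0.0005,0.145],0.08],
    [[0,0,0],[0.003,-0.0005,0.148],0.075],
    [[0,0,0],[0.003,-0.0005,0.148],0.07]
  ],
  "squeeze": 40
}}

```text
t: 8.17
tool_pos: [0.4671, 0.1441, 0.0116]
tool_rot: [3.141, 0.065, -0.001]
contact_force: [-0.0, 0.3, 0.6]
opening: 0.0702
```

```bash
python3 - <<'E'
from h import *
o=ctrl.get_obs(); print(o["tool_pos"],o["t"],o["opening"],o["contact_force"])
cv2.imwrite("pics/w8.png",get_image("wrist")[:,:,::-1])
mv((.4665,.144,.011),.043)
E
```

```text
[0.46710084 0.14412578 0.01157946] 8.1667 0.07024123779328403 [-0.04985925  0.29088676  0.55052057]
turn [-0.01 -0.12 -0.08] shift [-0.0018  0.0002  0.0019]
```

View pics/w8.png

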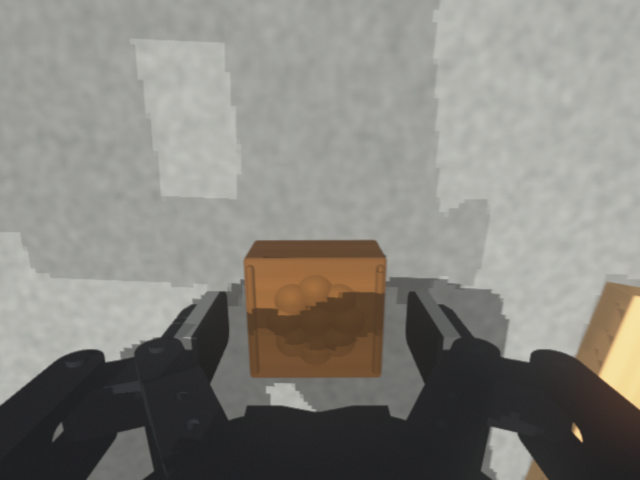

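Call:
{"fn": "jog_arm", "kwargs": {
  "deltas": [
    [[0,0,0],[-0.001,0,0],0.065],
    [[0,0,0],[-0.001,0,0],0.06],
    [[0,0,0],[-0.001,0,0],0.052],
    [[0,0,0],[-0.001,0,0],0.045],
    [[0,0,0],[-0.001,0,0],0.042],
    [[0,0,0],[-0.001,0,0],0.042],
    [[0,0,0],[-0.001,0,0],0.042]
  ],
  "squeeze": 40
}}

```text
t: 8.8
tool_pos: [0.4676, 0.1443, 0.0135]
tool_rot: [-3.14, -0.066, -0.005]
contact_force: [-1.4, 0.6, 7.3]
opening: 0.0507
```

```bash
python3 - <<'E'
from h import *
o=ctrl.get_obs(); print(o["tool_pos"],o["t"],o["opening"],o["contact_force"])
cv2.imwrite("pics/w9.png",get_image("wrist")[:,:,::-1])
E
```

```text
[0.46756021 0.14434884 0.01351416] 8.8 0.05071702719470619 [-1.39206387  0.57851751  7.2622295 ]
```

View pics/w9.png

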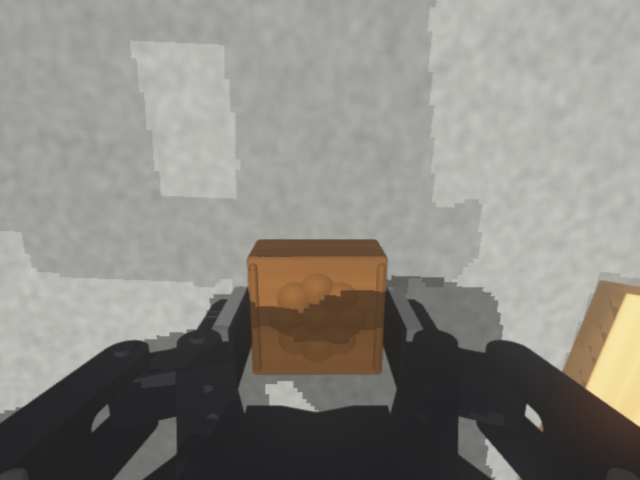

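```bash
python3 - <<'E'
from h import *
mv((.6465,.0674,.10),-.137)
E
```

```text
turn [-0.04 -0.18 10.25] shift [ 0.1758  0.0844 -0.0859]
```

Call:
{"fn": "jog_arm", "kwargs": {
  "deltas": [
    [[0,0,0],[0,0,-0.015],0.042],
    [[0,0,0],[0,0,-0.04],0.042],
    [[0,0,0],[0,0,-0.07],0.042],
    [[0,0,3],[0.02,0.01,-0.086],0.042],
    [[0,0,6],[0.05,0.024,-0.086],0.042],
    [[0,0,9],[0.085,0.041,-0.086],0.042],
    [[0,0,10.3],[0.12,0.058,-0.086],0.042],
    [[0,0,10.3],[0.15,0.072,-0.086],0.042],
    [[0,0,10.3],[0.168,0.081,-0.086],0.042],
    [[0,0,10.3],[0.1758,0.0844,-0.086],0.042],
    [[0,0,10.3],[0.1758,0.0844,-0.086],0.042],
    [[0,0,10.3],[0.1758,0.0844,-0.086],0.042]
  ]
}}

```text
t: 9.85
tool_pos: [0.6445, 0.0674, 0.0972]
tool_rot: [-3.134, 0.217, 0.002]
contact_force: [-0.4, -0.1, -0.2]
opening: 0.0508
```

```bash
python3 - <<'E'
from h import *
o=ctrl.get_obs(); print(o["tool_pos"],o["t"],o["opening"],o["contact_force"]);np.save("o6.npy",np.r_[o["tool_pos"],o["tool_rot"]])
cv2.imwrite("pics/w10.png",get_image("wrist")[:,:,::-1])
cv2.imwrite("pics/s10.png",get_image("scene")[:,:,::-1]);crop("pics/s10.png","pics/s10a.png",190,150,390,300,4)
cv2.imwrite("pics/t10.png",get_image("top")[:,:,::-1]);crop("pics/t10.png","pics/t10a.png",250,140,450,240,4)
mv((.6465,.0674,.10),-.137)
E
```

```text
[0.64447823 0.06740914 0.09716397] 9.85 0.05079651972531706 [-0.37113877 -0.07631524 -0.18962206]
turn [-0.    0.06  0.  ] shift [ 0.0027  0.0002 -0.0027]
```

View pics/w10.png

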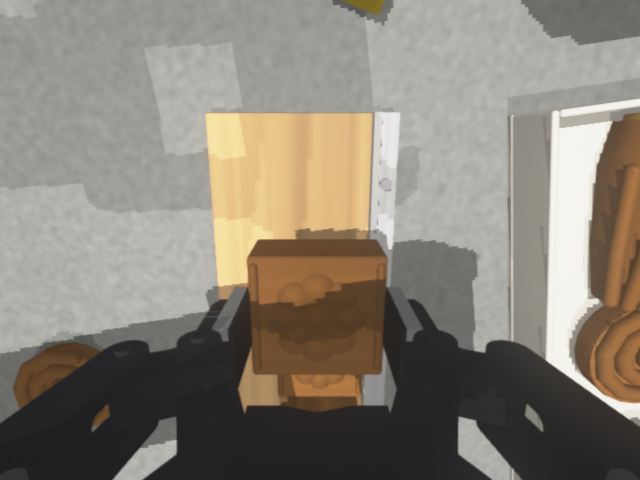

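View pics/s10a.png

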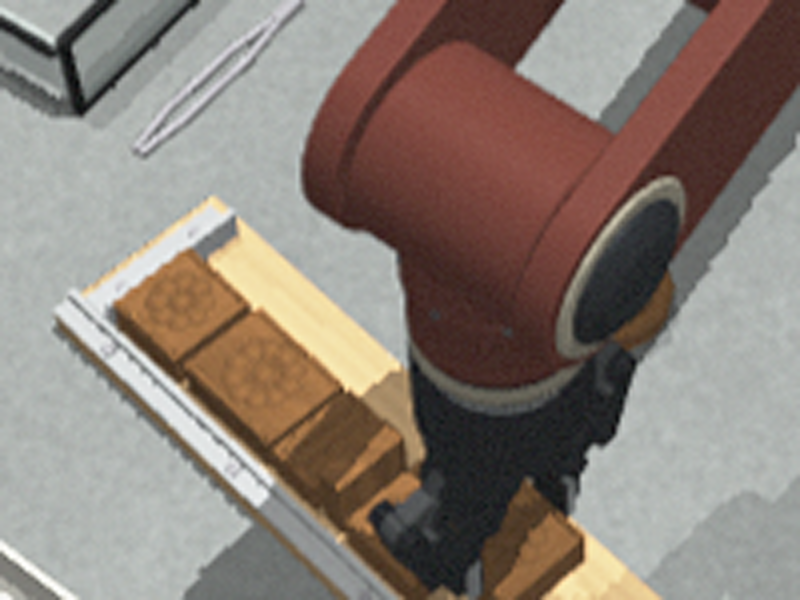

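View pics/t10a.png

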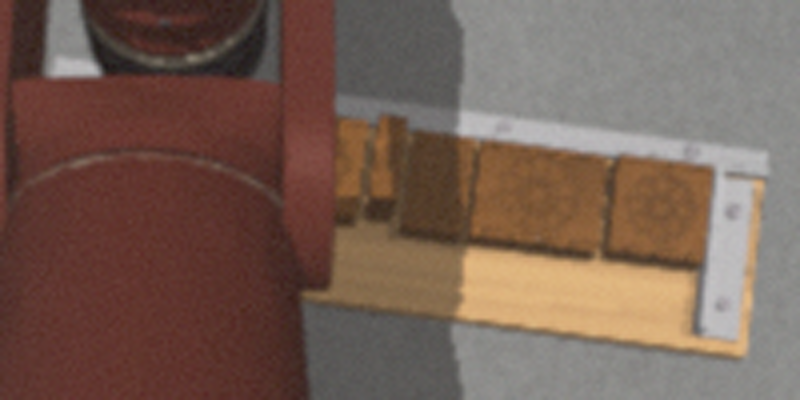

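```bash
python3 - <<'E'
from h import *
crop("pics/w10.png","pics/w10a.png",195,100,415,260,3)
crop("pics/w10.png","pics/w10b.png",230,340,410,420,4)
E
```

```text
(no output)
```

View pics/w10a.png

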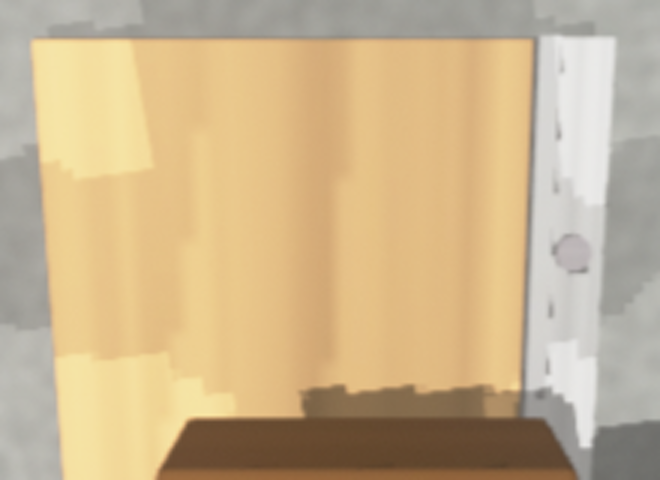

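View pics/w10b.png

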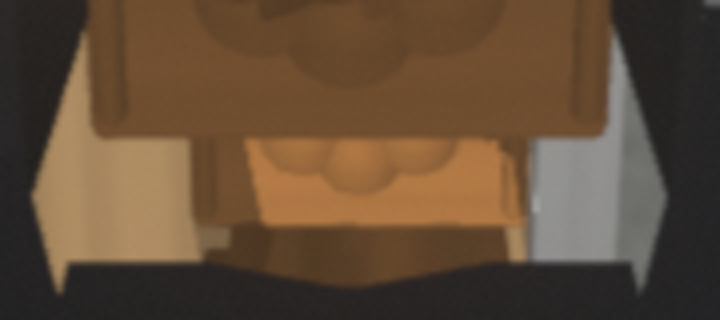

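```bash
python3 - <<'E'
from h import *
a=np.load("o6.npy"); o=dict(tool_pos=a[:3],tool_rot=a[3:]);Ri=R.from_rotvec(a[3:]).inv()
print(2*np.arctan2(a[4],a[3]))
A=lambda u,v:(195+u/3,100+v/3); B=lambda u,v:(230+u/4,340+v/4)
for n,uv,z in [("front far",A(32,38),.016),("front near",A(63,478),.016),("fencebase far",A(535,38),.016),("fencebase near",A(520,415),.016),("fencetop far",A(541,36),.024),
 ("last top L far",A(158,472),.1097),("last top R far",A(577,472),.1097),("last L near",B(95,134),.1097),("last R near",B(607,134),.1097),("third L",B(193,222),.042),("third R",B(528,222),.042),("last bot L",A(187,420),.0837),("last bot R",A(545,420),.0837)]:
    w=pix2w("wrist",uv,z,o); print(n,Ri.apply(w-a[:3]).round(4),w[:2].round(4))
E
```

```text
6.145235057468225
front far [-0.0632 -0.0799  0.0813] [0.5927 0.1552]
front near [-0.0635  0.0077  0.0812] [0.5804 0.0686]
fencebase far [ 0.0319 -0.08    0.0811] [0.6869 0.1423]
fencebase near [ 0.0318 -0.0061  0.0811] [0.6767 0.0691]
fencetop far [ 0.0318 -0.0798  0.0731] [0.6869 0.1421]
last top L far [-0.0255 -0.0242 -0.0125] [0.6226 0.0949]
last top R far [ 0.0256 -0.0243 -0.0126] [0.6732 0.0879]
last L near [-0.0254  0.0246 -0.0125] [0.616  0.0465]
last R near [ 0.0258  0.0246 -0.0126] [0.6667 0.0395]
third L [-0.0239  0.0876  0.0552] [ 0.6087 -0.016 ]
third R [0.0279 0.0875 0.0551] [ 0.66   -0.0231]
last bot L [-0.0259 -0.0236  0.0135] [0.622  0.0944]
last bot R [ 0.0257 -0.0237  0.0134] [0.6732 0.0873]
```

Call:
{"fn": "jog_arm", "kwargs": {
  "deltas": [
    [[0,0,0],[0.0019,0,0.015],0.042],
    [[0,0,0],[0.0019,0,0.035],0.042],
    [[0,0,0],[0.0019,0,0.052],0.042],
    [[0,0,0],[0.0019,0,0.062],0.042],
    [[0,0,0],[0.0019,0,0.065],0.042],
    [[0,0,0],[0.0019,0,0.066],0.042],
    [[0,0,0],[0.0019,0,0.066],0.042]
  ]
}}

```text
t: 10.58
tool_pos: [0.6473, 0.067, 0.0317]
tool_rot: [-3.134, 0.216, -0.001]
contact_force: [0.7, 0.8, -0.6]
opening: 0.0508
```

Call:
{"fn": "jog_arm", "kwargs": {
  "deltas": [
    [[0,0,0],[0,0,0.0005],0.042],
    [[0,0,0],[0,0,0.001],0.042],
    [[0,0,0],[0,0,0.001],0.042]
  ]
}}

```text
t: 10.83
tool_pos: [0.6476, 0.0668, 0.0312]
tool_rot: [-3.134, 0.217, -0.002]
contact_force: [-0.4, 0.5, -1.0]
opening: 0.0509
```

Call:
{"fn": "jog_arm", "kwargs": {
  "deltas": [
    [[0,0,0],[0,0,0.0005],0.042],
    [[0,0,0],[0,0,0.001],0.042],
    [[0,0,0],[0,0,0.001],0.042]
  ]
}}

```text
t: 11.08
tool_pos: [0.6472, 0.0668, 0.0297]
tool_rot: [-3.134, 0.217, -0.001]
contact_force: [0.4, 0.1, -1.3]
opening: 0.0509
```

Call:
{"fn": "jog_arm", "kwargs": {
  "deltas": [
    [[0,0,0],[0,0,0.0003],0.042],
    [[0,0,0],[0,0,0.0006],0.042],
    [[0,0,0],[0,0,0.0006],0.042]
  ]
}}

```text
t: 11.33
tool_pos: [0.6473, 0.0668, 0.0296]
tool_rot: [3.134, -0.216, 0.0]
contact_force: [-2.4, -0.0, 5.2]
opening: 0.051
```

```bash
python3 - <<'E'
from h import *
o=ctrl.get_obs(); print(o["tool_pos"],o["t"],o["opening"],o["contact_force"]);np.save("o7.npy",np.r_[o["tool_pos"],o["tool_rot"]])
cv2.imwrite("pics/w11.png",get_image("wrist")[:,:,::-1])
E
```

```text
[0.64726934 0.06683681 0.02962443] 11.3333 0.051004646434070475 [-2.3665329  -0.0189214   5.24247856]
```

View pics/w11.png

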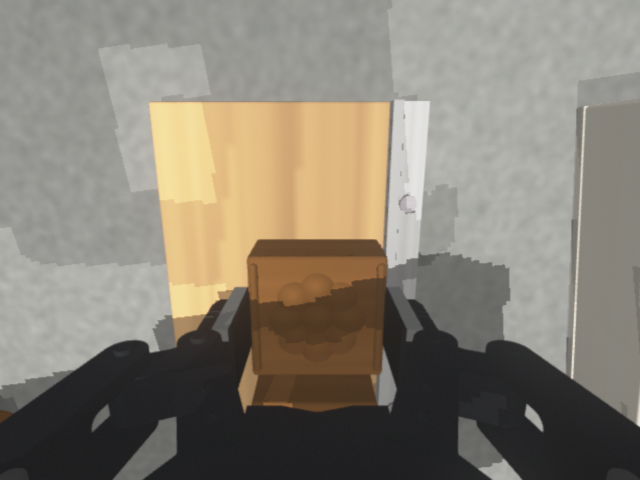

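Call:
{"fn": "jog_arm", "kwargs": {
  "deltas": [
    [[0,0,0],[0,0.002,-0.0003],0.042],
    [[0,0,0],[0,0.005,-0.0003],0.042],
    [[0,0,0],[0,0.008,-0.0003],0.042],
    [[0,0,0],[0,0.01,-0.0003],0.042],
    [[0,0,0],[0,0.0115,-0.0003],0.042],
    [[0,0,0],[0,0.0125,-0.0003],0.042],
    [[0,0,0],[0,0.0135,-0.0003],0.042],
    [[0,0,0],[0,0.0145,-0.0003],0.042],
    [[0,0,0],[0,0.0155,-0.0003],0.042],
    [[0,0,0],[0,0.0165,-0.0003],0.042],
    [[0,0,0],[0,0.0175,-0.0003],0.042],
    [[0,0,0],[0,0.0185,-0.0003],0.042]
  ]
}}

```text
t: 12.38
tool_pos: [0.6449, 0.0488, 0.0296]
tool_rot: [-3.133, 0.216, -0.001]
contact_force: [0.3, 4.4, 4.8]
opening: 0.0507
```

```bash
python3 - <<'E'
from h import *
cv2.imwrite("pics/s12.png",get_image("scene")[:,:,::-1]);crop("pics/s12.png","pics/s12a.png",190,150,390,300,4)
E
```

```text
(no output)
```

View pics/s12a.png

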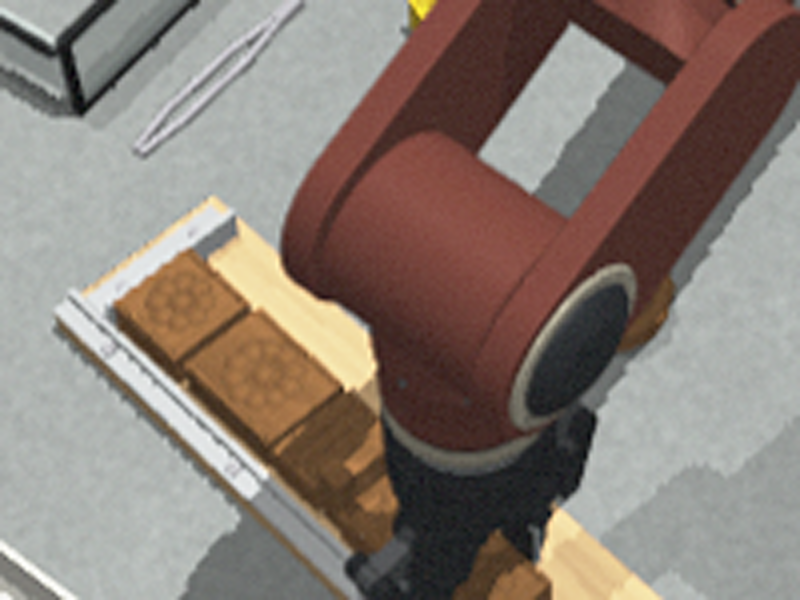

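Call:
{"fn": "jog_arm", "kwargs": {
  "deltas": [
    [[0,0,0],[0,0.001,-0.0002],0.042],
    [[0,0,0],[0,0.002,-0.0002],0.042],
    [[0,0,0],[0,0.003,-0.0002],0.042],
    [[0,0,0],[0,0.004,-0.0002],0.042],
    [[0,0,0],[0,0.005,-0.0002],0.042],
    [[0,0,0],[0,0.006,-0.0002],0.042],
    [[0,0,0],[0,0.007,-0.0002],0.042],
    [[0,0,0],[0,0.008,-0.0002],0.042],
    [[0,0,0],[0,0.0085,-0.0002],0.042],
    [[0,0,0],[0,0.009,-0.0002],0.042]
  ]
}}

```text
t: 13.27
tool_pos: [0.6435, 0.0399, 0.0296]
tool_rot: [-3.133, 0.216, -0.001]
contact_force: [1.0, 4.4, 5.1]
opening: 0.0507
```

Call:
{"fn": "jog_arm", "kwargs": {
  "deltas": [
    [[0,0,0],[0,0.0004,0],0.042],
    [[0,0,0],[0,0.0008,0],0.042],
    [[0,0,0],[0,0.0012,0],0.042],
    [[0,0,0],[0,0.0012,0],0.042]
  ]
}}

```text
t: 13.6
tool_pos: [0.6433, 0.0388, 0.0296]
tool_rot: [-3.133, 0.216, -0.001]
contact_force: [0.7, 4.6, 5.0]
opening: 0.0507
```

Call:
{"fn": "jog_arm", "kwargs": {
  "deltas": [
    [[0,0,0],[0,0.0004,0],0.042],
    [[0,0,0],[0,0.0008,0],0.042],
    [[0,0,0],[0,0.0012,0],0.042],
    [[0,0,0],[0,0.0012,0],0.042]
  ]
}}

```text
t: 13.93
tool_pos: [0.6431, 0.0376, 0.0296]
tool_rot: [-3.133, 0.216, -0.001]
contact_force: [1.1, 4.1, 5.4]
opening: 0.0511
```

Call:
{"fn": "jog_arm", "kwargs": {
  "deltas": [
    [[0,0,0],[0,0.0004,0],0.042],
    [[0,0,0],[0,0.0008,0],0.042],
    [[0,0,0],[0,0.001,0],0.042],
    [[0,0,0],[0,0.001,0],0.042]
  ]
}}

```text
t: 14.27
tool_pos: [0.643, 0.0367, 0.0296]
tool_rot: [-3.133, 0.216, -0.001]
contact_force: [0.3, 4.8, 5.9]
opening: 0.0505
```

Call:
{"fn": "jog_arm", "kwargs": {
  "deltas": [
    [[0,0,0],[0,0.0004,0],0.042],
    [[0,0,0],[0,0.0008,0],0.042],
    [[0,0,0],[0,0.001,0],0.042],
    [[0,0,0],[0,0.001,0],0.042]
  ]
}}

```text
t: 14.6
tool_pos: [0.6428, 0.0357, 0.0296]
tool_rot: [-3.133, 0.216, -0.001]
contact_force: [0.6, 3.9, 5.0]
opening: 0.0508
```

```bash
python3 - <<'E'
from h import *
cv2.imwrite("pics/s13.png",get_image("scene")[:,:,::-1]);crop("pics/s13.png","pics/s13a.png",190,170,350,290,5)
E
```

```text
(no output)
```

View pics/s13a.png

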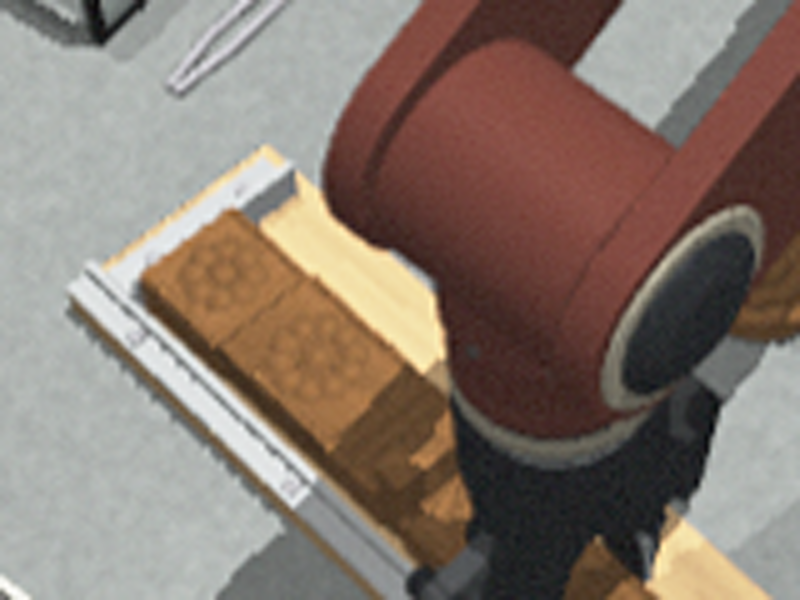

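Joints look closed. The row is still sliding at about 4.5 N, so I'll go on until the force climbs.

Call:
{"fn": "jog_arm", "kwargs": {
  "deltas": [
    [[0,0,0],[0,0.0003,0],0.042],
    [[0,0,0],[0,0.0006,0],0.042],
    [[0,0,0],[0,0.0008,0],0.042],
    [[0,0,0],[0,0.0008,0],0.042]
  ]
}}

```text
t: 14.98
tool_pos: [0.6428, 0.0356, 0.0296]
tool_rot: [-3.132, 0.216, -0.001]
contact_force: [-0.1, 6.8, 4.4]
opening: 0.0508
```

Call:
{"fn": "jog_arm", "kwargs": {
  "deltas": [
    [[0,0,0],[0,0.0003,0],0.042],
    [[0,0,0],[0,0.0006,0],0.042],
    [[0,0,0],[0,0.0006,0],0.042]
  ]
}}

```text
t: 15.23
tool_pos: [0.6428, 0.0355, 0.0296]
tool_rot: [-3.131, 0.216, -0.001]
contact_force: [1.1, 8.8, 4.2]
opening: 0.0504
```

Call:
{"fn": "jog_arm", "kwargs": {
  "deltas": [
    [[0,0,0],[0,0.0003,0],0.042],
    [[0,0,0],[0,0.0006,0],0.042],
    [[0,0,0],[0,0.0008,0],0.042],
    [[0,0,0],[0,0.0008,0],0.042]
  ]
}}

```text
t: 15.57
tool_pos: [0.6428, 0.0355, 0.0296]
tool_rot: [-3.13, 0.216, -0.002]
contact_force: [1.8, 11.4, 5.1]
opening: 0.0512
```

```bash
python3 - <<'E'
from h import *
o=ctrl.get_obs(); print(o["tool_pos"],o["t"],o["opening"],o["contact_force"]); Rm=R.from_rotvec(o["tool_rot"]).as_matrix(); print(Rm[:,2],Rm[:,0])
for n,b in [("scene",(190,170,350,290,5)),("top",(250,140,450,240,4))]:
    cv2.imwrite(f"pics/{n}14.png",get_image(n)[:,:,::-1]);crop(f"pics/{n}14.png",f"pics/{n}14a.png",*b)
cv2.imwrite("pics/w14.png",get_image("wrist")[:,:,::-1]);crop("pics/w14.png","pics/w14a.png",200,220,440,420,3)
E
```

```text
[0.64282293 0.03549539 0.02964595] 15.5667 0.05120694960265928 [ 1.8266707  11.36258421  5.11478323]
[ 0.00134604  0.00453503 -0.99998881] [ 9.90490846e-01 -1.37576820e-01  7.09338328e-04]
```

View pics/scene14a.png

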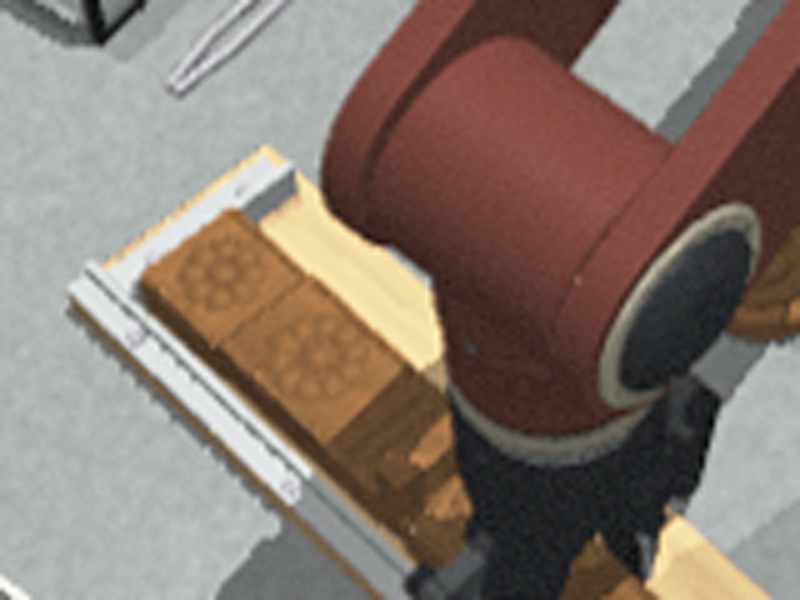

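View pics/top14a.png

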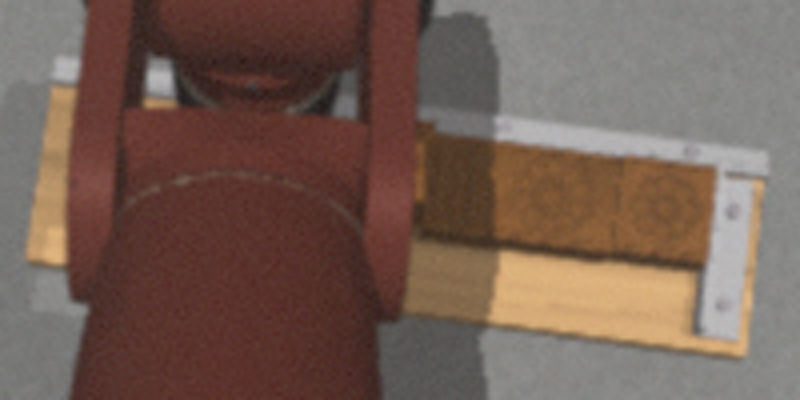

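View pics/w14a.png

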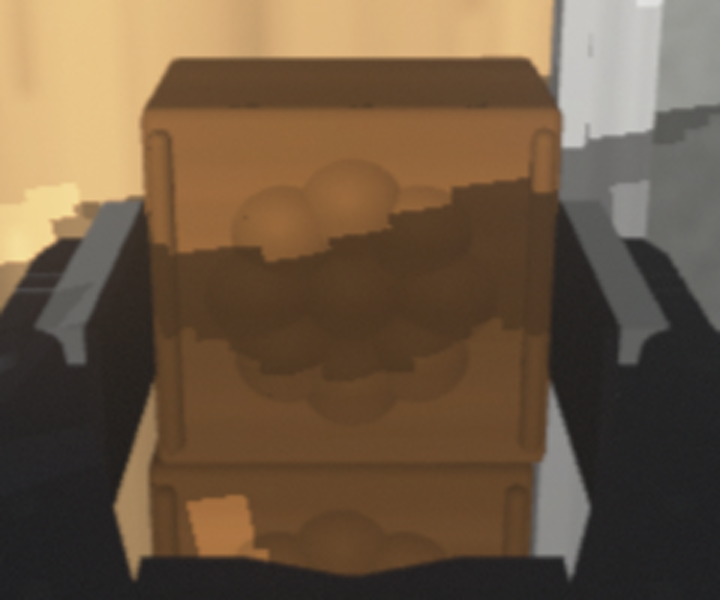

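```bash
python3 - <<'E'
from h import *
crop("pics/w14.png","pics/w14b.png",240,340,400,420,5)
crop("pics/w11.png","pics/w11b.png",240,340,400,420,5)
E
```

```text
(no output)
```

View pics/w14b.png

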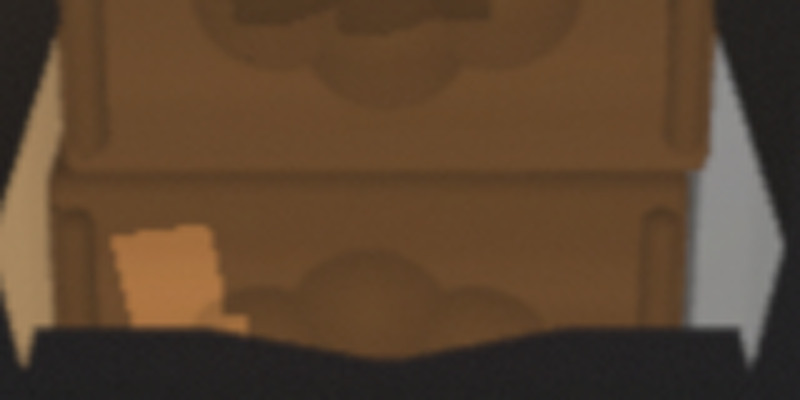

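View pics/w11b.png

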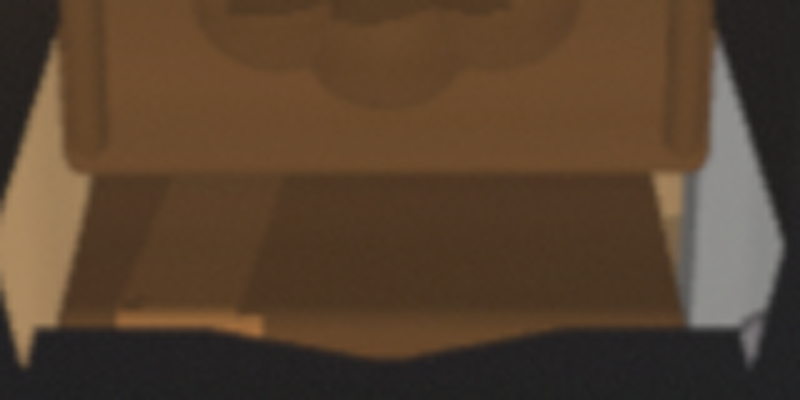

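Same height, but the last tile sits about 1.3 mm nearer the fence than its neighbour (centres at 388 and 371 in the 5x crop). I'll back off, shift sideways and press again.

Call:
{"fn": "jog_arm", "kwargs": {
  "deltas": [
    [[0,0,0],[0,-0.002,0],0.042],
    [[0,0,0],[0,-0.004,0],0.042],
    [[0,0,0],[-0.0006,-0.005,0],0.042],
    [[0,0,0],[-0.0013,-0.005,0],0.042],
    [[0,0,0],[-0.0013,-0.005,0],0.042],
    [[0,0,0],[-0.0013,-0.004,0],0.042],
    [[0,0,0],[-0.0013,-0.003,0],0.042],
    [[0,0,0],[-0.0013,-0.002,0],0.042],
    [[0,0,0],[-0.0013,-0.001,0],0.042],
    [[0,0,0],[-0.0013,-0.0005,0],0.042],
    [[0,0,0],[-0.0013,0,0],0.042],
    [[0,0,0],[-0.0013,0,0],0.042]
  ]
}}

```text
t: 16.72
tool_pos: [0.6415, 0.0357, 0.0296]
tool_rot: [-3.129, 0.216, -0.001]
contact_force: [1.4, 8.8, 3.5]
opening: 0.0509
```

```bash
python3 - <<'E'
from h import *
o=ctrl.get_obs(); print(o["tool_pos"],o["t"],o["contact_force"])
cv2.imwrite("pics/w15.png",get_image("wrist")[:,:,::-1]);crop("pics/w15.png","pics/w15b.png",240,340,400,420,5)
E
```

```text
[0.64146753 0.03571549 0.02962835] 16.7167 [1.44358377 8.79442355 3.47995913]
```

View pics/w15b.png

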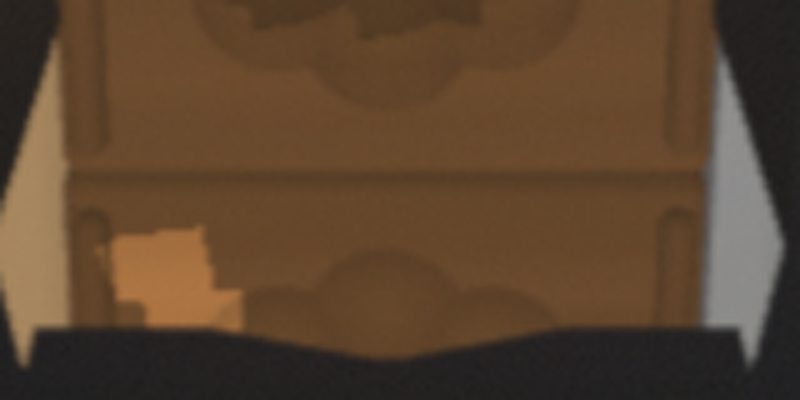

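Call:
{"fn": "jog_arm", "kwargs": {
  "deltas": [
    [[0,0,0],[0,0.0004,0],0.042],
    [[0,0,0],[0,0.0008,0],0.042],
    [[0,0,0],[0,0.001,0],0.042],
    [[0,0,0],[0,0.001,0],0.042],
    [[0,0,0],[0,0.001,0],0.042],
    [[0,0,0],[0,0.001,0],0.042],
    [[0,0,0],[0,0.001,0],0.042],
    [[0,0,0],[0,0.001,0],0.042]
  ]
}}

```text
t: 17.43
tool_pos: [0.6415, 0.0357, 0.0296]
tool_rot: [-3.128, 0.216, -0.002]
contact_force: [4.1, 11.6, 4.4]
opening: 0.0508
```

```bash
python3 - <<'E'
from h import *
o=ctrl.get_obs(); print(o["tool_pos"],o["t"],o["contact_force"],o["opening"])
cv2.imwrite("pics/s16.png",get_image("scene")[:,:,::-1]);crop("pics/s16.png","pics/s16a.png",200,195,320,285,6)
E
```

```text
[0.64147792 0.03570442 0.02964158] 17.4333 [ 4.10996486 11.57166244  4.36535508] 0.05080758873457611
```

View pics/s16a.png

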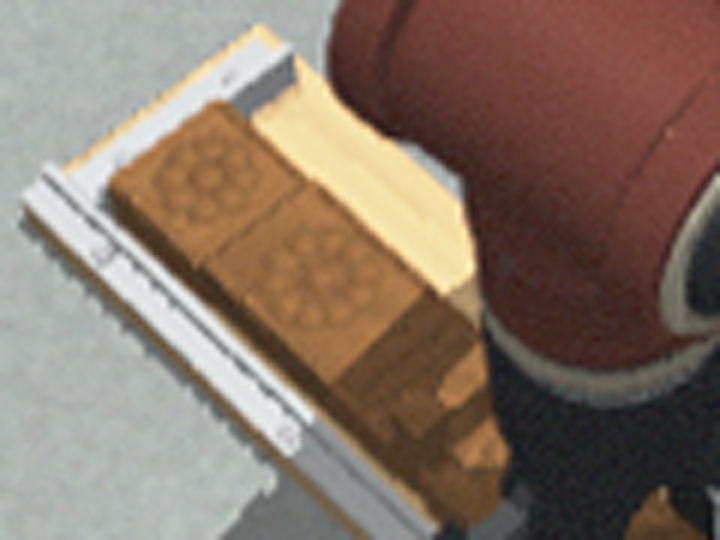

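View pics/s16.png

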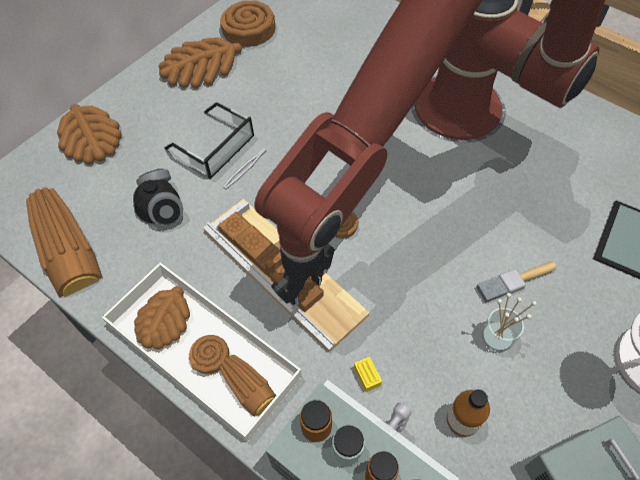

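Every joint I can see is closed, the spacer stands upright in its joint, and nothing else has moved. The push is steady at about 11.5 N, so I'm handing the job in.

```bash
python3 - <<'E'
from station import job
print(job.finish_job())
E
```

```text
the job is handed in; nothing more can be done
None
```

The row is closed up and handed in at about 17.5 s, with the arm still holding the last tile pressed against it. I stood the spacer in the 22 mm joint between the narrow and third tiles. Then I set the loose tile face up at the open end and pressed the row against the end stop.

**Last checks:**
- **Push:** holding about 11.6 N along the row. It rose from about 4.5 N while sliding with no further movement, so the row is against the stop.
- **Position:** the last tile's centre is about y = +77.5 mm in the board's frame, against 78 mm expected with the spacer in.
- **Line:** the first press left the last tile about 1.3 mm too near the fence. I backed off, shifted it and pressed again, and the wrist picture then showed it level and in line with its neighbour.
- **Other forces:** about 4 N upward from light pressure of the tile on the board, and about 4 N sideways after the re-press.
- **Not fully seen:** the arm partly hid the joints on either side of the spacer at the end. That they are tight rests on the force and the position; the other joints looked closed in the scene picture.
- **Disagreement:** the top camera put the joint about 4 mm off the wrist camera in x. I went by the wrist camera, and the spacer went into the joint cleanly.
- **Bystanders:** the ones I could see in the last scene picture are where they were. The arm hid part of the scroll and the yellow tile near the spacer's old spot.

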